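# Hold an offcut in the marking-out jig

### The arm

A 7-joint arm with a two-finger parallel gripper is mounted at the origin on a cart in front of the work surface, level with it; the furniture and walls round the work are solid. World frame = base frame: x ahead of the robot, y to its left, z up, the work surface at z = 0. Lengths are in m, angles in rad, forces in N, time in s.
With the tool pointing down it reaches from about 0.4 to 0.9 m from the base axis. Payload 5.6 kg.
Tool frame: the origin (TCP) lies between the finger pads, 19 mm behind the fingertips; this is the grasp point; z points along the fingers, y is the line along which they close (so a half turn about z gives the same grasp; the last joint's range is limited). The gripper opens to 92 mm and grips with 3 to 60 N. Pads are 20 mm wide; open, the fingers measure 128 mm over their backs; the gripper's body (75 mm by 189 mm) begins 69 mm behind the grasp point.
Start: joints at [-0.043, 0.468, -0.012, 1.603, 0.006, 1.071, -0.056], TCP at [0.65, -0, 0.233] pointing down, gripper open.
Joint ranges: [-2.53, 2.53], [-0.31, 2.02], [-1.57, 1.55], [0.28, 2.44], [-1.29, 4.43], [0.15, 1.84], [-2.92, 2.92]. Speed limits (rad/s): [2.57, 2.57, 3.14, 3.14, 3.14, 3.14, 3.14].

### API

Orientations are given as a rotation vector (axis times angle).
In Python, from workcell import * gives the robot as it stands. Calls block until the motion is done:
- goto(position, orientation): joint-space move of the TCP to a pose.
- servo_line(position, speed=0.15, ori=None, max_force=None): straight line of the TCP; ori=None keeps the orientation; speed is the mean speed in m/s. With max_force (N) it stops when the force on the tool has changed by that much, and returns True; else False.
- goto_joints(angles): joint-space move.
- grip(opening, squeeze=None): finger opening in m; squeeze is the grip in N (None keeps the last); returns when the fingers have stopped.
- hold(seconds).
- ik(position, orientation): joint angles nearest the present ones, or None.
- state(): the state.
- read_camera(name): name is "scene" or "side" or "wrist"; returns a dict with "frame" (420x560x3 uint8, red, green, blue), "camera_matrix" (3x3 intrinsics, pixels), "R" (3x3) and "t" (3): a world point X has camera coordinates R X + t; the wrist camera has in their place "hand_eye" (4x4, takes a point from camera to tool coordinates, whose origin is the TCP and whose axes are the flange's). Camera axes: x right, y down, z forward; pixel columns grow to the right and rows downward; lengths in m; the calibration is good to about 2 mm. A picture is of the moment at which its call begins: read the wrist's pose just before it. There is no depth.
A pose or a line that the arm cannot do raises Unreachable and nothing moves.
- hand_in(): hands the job in; it is judged then, once.
The state is a dict: "time": time; "q": joint angles; "qvel": joint speeds; "tau": joint torques, N m; "position": TCP position; "eef_rot": TCP orientation; "force": force on the tool from outside, world axes, zero at the start; "wrist_torque": the same for the moment, N m; "finger_gap": finger opening in m; "grip_force": force on a finger pad.
Only numpy, scipy, OpenCV 4.12 (cv2) and the standard library are available. Lean on these libraries where they do the work, as an engineer would, in place of code of your own. Each camera call takes 0.05 s, during which the arm holds its last target. There are 200 camera calls.

### The job

Set the bevelled aluminium offcut down on the plate of the marking-out jig, on its broad underside with the bevel up and facing away from the fence, and let go of it. Then push it up against the fence and along to the stop block, and finish by holding it there, without gripping it, with one firm slanting push of the fingertips (some 15 N, down and towards the fence) that presses it on the plate and against the fence together, its end touching the stop. The program ends while still pushing; leave the tape roll in front of the jig, the spanner and the stepped steel plug where they are.

Things in the scene. Friction and masses are not known exactly. Their poses are not given: they have to be found in the camera images.
- offcut: loose bare aluminium block, 52 mm wide (x), 80 long (y), 38 high (z), 0.4 kg. A 45 degree bevel, 16 by 16 mm, runs along the upper -x edge: the -x side is only 22 mm high, the +x side is flat, full height. Origin: centre of underside. Starts flat on the bench right of the jig. In the jig its axes are parallel to the plate's, +x side on the fence. Oiled against the jig (friction 0.2)
- offcut_end (a point): middle of the offcut's +y end face, 40 mm in +y from its origin and 14 mm above the underside; this end goes against the stop
- bevel_mid (a point): centre of the offcut's bevel face, 18 mm in -x from its origin and 30 mm above the underside; a push square to the bevel points along the offcut's +x and down, 45 degrees each, and passes through the underside
- jig_plate: the jig's flat ground steel plate, fixed to the bench, 140 mm (x) by 180 mm (y), 8 mm thick. Origin: centre of its underside on the bench; x points across to the fence (roughly away from the robot, turned up to 0.25 rad), y along the fence to the left, z up; the free plate is 124 mm deep in front of the fence
- jig_fence: the jig's dark steel fence, fixed on the far edge of the plate: bar 16 mm thick (x), 180 mm long (y), 30 mm high, three screw heads 5 mm high on top. Origin: centre of its underside, on top of the plate; its working face is the -x side, 8 mm from the origin; axes parallel to the plate's
- jig_stop: the jig's stop block, fixed on the plate against the fence near its left end, set at a different place along the fence each time: steel block 40 mm (x) by 24 mm (y) by 28 mm high, two screw heads on top. Origin: centre of its underside, on top of the plate; its working face is the -y side, 12 mm from the origin; axes parallel to the plate's
- stop_face (a point): middle of the stop block's working face (-y side), 14 mm above the plate
- tape_roll: bystander: loose yellow tape roll, 62 mm across, 16 mm high, lying in front of the jig; origin: centre of its underside
- spanner: bystander: loose open-ended spanner 151 mm by 30 mm by 7 mm, lying on the bench near the robot; origin: centre of its underside
- die_plug: bystander: loose round stepped steel plug, 55 mm across, 48 mm high, standing behind the jig; origin: centre of its underside
Mind the look-alikes: they are no part of the job. What is shaped like the offcut but red is not meant.

How it is judged:
By the outcome, as a careful person would: the job done as asked, in the order asked, and still so for the second after the job is handed in, while the arm keeps its last pose, push and grip.
It also fails if it takes over 67 s, if anything falls off the work surface, if the arm or the gripper's body presses on something with over 40 N, if the wrist force passes 120 N, or if a joint passes its speed limit or range.

## Working session

There is one attempt and no reset: what is moved stays moved. The work goes in short steps, each a Python script; the robot and the scene stay as the last script left them, time stands still between calls to the robot, and variables do not carry over. Pictures are saved under pics/ and viewed, at most 10 in all, crops included, and the job is handed in when it is done.

```bash
ls; mkdir -p pics
python3 - <<'E'
from workcell import *
import cv2,numpy as np
for n in ["scene","side","wrist"]:
    s=state(); c=read_camera(n); cv2.imwrite(f"pics/{n}0.png",c["frame"][:,:,::-1])
    print(n,{k:np.round(v,4).tolist() for k,v in c.items() if k!="frame"})
print(s)
E
```

```text
pics
scene {'camera_matrix': [[498.6324, 0.0, 279.5016], [0.0, 498.6324, 210.263], [0.0, 0.0, 1.0]], 'R': [[0.4191, -0.9078, 0.013], [-0.3603, -0.1795, -0.9154], [0.8334, 0.379, -0.4023]], 't': [-0.4694, 0.206, 0.9114]}
side {'camera_matrix': [[454.5821, 0.0, 287.081], [0.0, 454.5821, 208.8767], [0.0, 0.0, 1.0]], 'R': [[-0.9975, -0.0671, 0.0228], [-0.0481, 0.4043, -0.9133], [0.0521, -0.9121, -0.4065]], 't': [0.5687, 0.1687, 0.696]}
wrist {'camera_matrix': [[311.591, 0.0, 277.6906], [0.0, 311.591, 213.64], [0.0, 0.0, 1.0]], 'hand_eye': [[-0.0004, -0.9715, -0.2369, 0.0661], [1.0, -0.0005, 0.0003, -0.0001], [-0.0004, -0.2369, 0.9715, -0.1511], [0.0, 0.0, 0.0, 1.0]]}
{'time': 0.1, 'q': array([-0.04298151,  0.46829003, -0.01160244,  1.6035528 ,  0.00602943,
        1.07142889, -0.0562987 ]), 'qvel': array([-0.00083014, -0.00088356, -0.00013387, -0.00380944, -0.00064085,
       -0.00051995,  0.00101571]), 'tau': array([ 1.57556435e-03, -5.21645308e+01, -1.25145918e-02, -2.44365495e+01,
       -5.68165525e-02,  1.40885683e-02,  8.46384978e-05]), 'position': array([ 6.49481994e-01, -8.69470163e-05,  2.32426206e-01]), 'eef_rot': array([-2.22076877e+00, -2.22061832e+00,  1.97967099e-03]), 'force': array([ 0.18667997, -0.32600927, -0.71210467]), 'wrist_torque': array([-0.00672479, -0.00561976,  0.01877675]), 'grip_force': 0.0, 'finger_gap': 0.0922346344766797}
```

View pics/scene0.png

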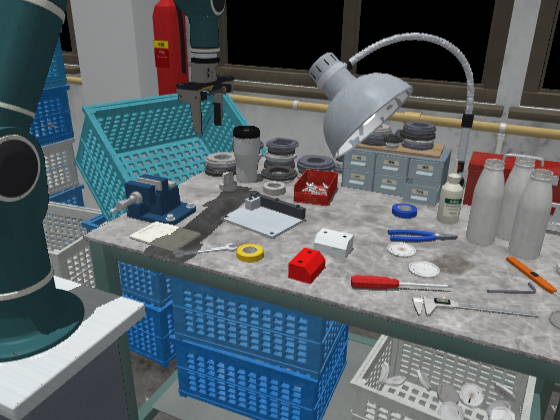

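View pics/side0.png

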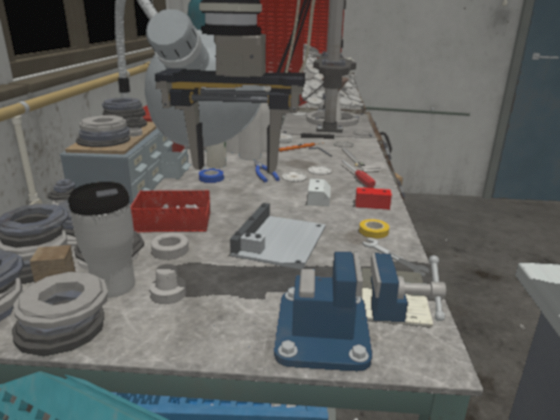

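View pics/wrist0.png

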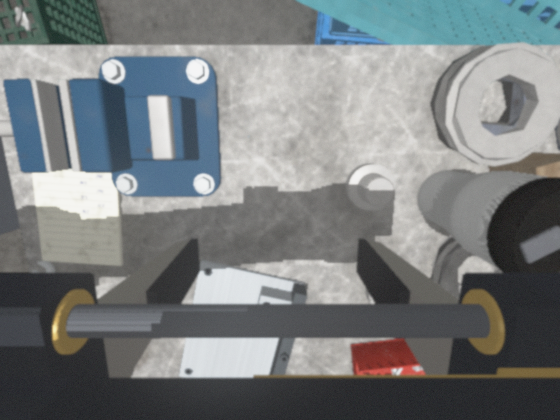

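The views show the plate at scene (265,215), with its fence on the far side and the stop at its left end. The grey-white offcut is at scene (333,242) and side (318,192), and the red look-alike is at scene (307,264). In the wrist view the fingers half hide the plate around (240,320). I'll estimate rough positions and look from closer up.

```bash
cat > h.py <<'E'
from workcell import *
import cv2,numpy as np
from scipy.spatial.transform import Rotation as Ro
def ext(c,s=None):
    if "R" in c: return c["R"],c["t"]
    T=np.eye(4);T[:3,:3]=Ro.from_rotvec(s["eef_rot"]).as_matrix();T[:3,3]=s["position"]
    M=np.linalg.inv(T@c["hand_eye"]); return M[:3,:3],M[:3,3]
def ray(K,R,t,px,z):
    px=np.atleast_2d(px).astype(float); d=(np.c_[px,np.ones(len(px))]@np.linalg.inv(K).T)@R
    o=-R.T@t; return o+d*((z-o[2])/d[:,2])[:,None]
def down(yaw):  # tool y axis (closing line) at angle yaw from world x
    return (Ro.from_euler('z',yaw)*Ro.from_rotvec([-np.pi/2**.5,-np.pi/2**.5,0])).as_rotvec()
def shot(n,name):
    s=state();c=read_camera(n);cv2.imwrite(f"pics/{name}.png",c["frame"][:,:,::-1])
    R,t=ext(c,s);np.savez(f"pics/{name}.npz",K=c["camera_matrix"],R=R,t=t);return c["frame"],c["camera_matrix"],R,t
def load(name):
    d=np.load(f"pics/{name}.npz");return cv2.imread(f"pics/{name}.png"),d["K"],d["R"],d["t"]
E
python3 - <<'E'
from h import *
for n,pts in [("scene",[[333,242],[307,264],[265,215],[250,252],[273,188]]),("side",[[318,192],[374,195],[280,240],[374,227],[168,290]])]:
    c=read_camera(n);print(n,ray(c["camera_matrix"],*ext(c),pts,0.02).round(3).tolist())
goto([0.56,-0.36,0.24],down(0)); 
shot("wrist","w1")
print(state()["position"],state()["time"])
E
```

```text
scene [[0.52, -0.416, 0.02], [0.396, -0.4, 0.02], [0.587, -0.203, 0.02], [0.39, -0.263, 0.02], [0.775, -0.138, 0.02]]
side [[0.524, -0.41, 0.02], [0.391, -0.407, 0.02], [0.595, -0.156, 0.02], [0.41, -0.232, 0.02], [0.753, 0.027, 0.02]]
[ 0.56132133 -0.35782032  0.2399247 ] 1.6833
```

View pics/w1.png

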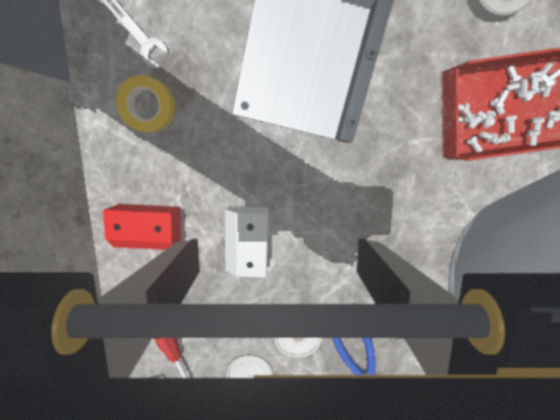

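The view shows the offcut at about (247,242), with its long side close to world y. The plate corner is at (235,112) and the fence's right end is at (347,138). Next I need a zoom on the offcut and a view of the whole jig.

Run:
```python
from h import *
goto([0.60,-0.28,0.24],down(0)); hold(0.3)
im,K,R,t=shot("wrist","w2")
a=cv2.imread("pics/w1.png")[195:290,210:290]; a=cv2.resize(a,(400,475),interpolation=cv2.INTER_CUBIC)
b=cv2.imread("pics/w2.png")[40:260,170:370]; b=cv2.resize(b,(400,440),interpolation=cv2.INTER_CUBIC)
o=np.zeros((475,800,3),np.uint8);o[:,:400]=a;o[:440,400:]=b;cv2.imwrite("pics/c2.png",o);print(state()["time"])
```

```text
2.4833
```

View pics/c2.png

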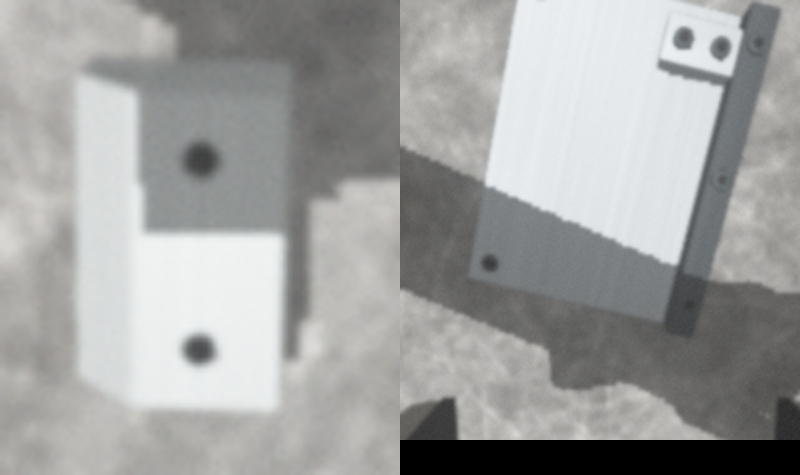

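The offcut's bevel is on the left (world -x) with the top face on the right, and its +y end face is visible at the top. So it only needs turning by the jig's angle. In the jig crop I can read the fence-plate line, the stop's top face and its dark -y face. Next I convert these pixels to points and check them against the given sizes.

Run:
```python
from h import *
_,K,R,t=load("w1")
f=lambda p:np.array(p)/5.+[210,195]-.4
T=ray(K,R,t,f([[138,92],[288,92],[280,410],[133,410]]),.038)[:,:2]
B=ray(K,R,t,f([[78,74],[78,380]]),.022)[:,:2]
print("offcut top",T.round(4).tolist(),"bevel low",B.round(4).tolist())
print("sizes",[np.linalg.norm(T[i]-T[(i+1)%4]).round(4) for i in range(4)],np.linalg.norm(B[0]-B[1]))
for a,b in [(T[3],T[0]),(T[2],T[1]),(B[1],B[0])]: d=b-a;print("yaw",np.arctan2(-d[0],d[1]).round(3))
_,K,R,t=load("w2")
g=lambda p:(np.array(p)-[400,0])/2.+[170,40]-.25
pl=ray(K,R,t,g([[470,277],[515,0],[665,322],[725,85]]),.008)[:,:2]
ft=ray(K,R,t,g([[693,337],[780,8],[669,330],[752,5]]),.038)[:,:2]
st=ray(K,R,t,g([[672,10],[742,28],[735,76],[660,62]]),.036)[:,:2]; sb=ray(K,R,t,g([[658,68],[730,83]]),.008)[:,:2]
for n,v in [("plate",pl),("fence top",ft),("stop top",st),("stop bot",sb)]: print(n,v.round(4).tolist())
for a,b in [(pl[0],pl[1]),(pl[2],pl[3]),(ft[0],ft[1])]: d=b-a;print("yaw",np.arctan2(-d[0],d[1]).round(3))
print("stop sizes",[np.linalg.norm(st[i]-st[(i+1)%4]).round(4) for i in range(4)], "plate front-fence",np.linalg.norm(pl[0]-pl[2]))
# independent: plate mask lines in w2
im=cv2.imread("pics/w2.png")
```

```text
offcut top [[0.5141, -0.3771], [0.5491, -0.377], [0.5467, -0.4572], [0.5106, -0.4573]] bevel low [[0.4976, -0.3764], [0.4946, -0.4565]]
sizes [np.float64(0.035), np.float64(0.0802), np.float64(0.036), np.float64(0.0803)] 0.0801047356378151
yaw -0.044
yaw -0.03
yaw -0.037
plate [[0.5097, -0.2635], [0.5437, -0.1091], [0.6302, -0.292], [0.6624, -0.1535]]
fence top [[0.6442, -0.2949], [0.6843, -0.1214], [0.6302, -0.2907], [0.6698, -0.12]]
stop top [[0.6289, -0.1217], [0.6655, -0.1303], [0.6629, -0.1536], [0.623, -0.1466]]
stop bot [[0.6238, -0.1444], [0.6652, -0.1525]]
yaw -0.217
yaw -0.228
yaw -0.227
stop sizes [np.float64(0.0377), np.float64(0.0234), np.float64(0.0405), np.float64(0.0256)] plate front-fence 0.12386313035438767
```

Every measured size matches to within 1–2 mm: offcut 80 mm long, plate 124 mm deep, stop 40 by 24 mm, and the two yaws (jig -0.224, offcut -0.037) are consistent. I'll check reachability of the tilted push, then grasp the offcut across its 80 mm length and set it down clear of the fence.

```bash
cat >> h.py <<'E'
J=-0.224; ex=np.array([np.cos(J),np.sin(J),0]); ey=np.array([-np.sin(J),np.cos(J),0])
UF,VS=0.6792,-0.0034   # fence face, stop face in jig coordinates
W=lambda u,v,z:u*ex+v*ey+np.array([0,0,z])
YJ=-np.pi/2+J
def tilted(a): return (Ro.from_rotvec(-a*ey)*Ro.from_rotvec(down(YJ))).as_rotvec()
E
python3 - <<'E'
from h import *
for a in [0,.4,.6,np.pi/4]:
    zt=Ro.from_rotvec(tilted(a)).apply([0,0,1]); b=W(UF-.044,VS-.04,.038)
    print(a,zt.round(2),[None if (q:=ik(b-k*zt,tilted(a))) is None else q.round(2) for k in (.019,.06)])
gz=.022
c=np.array([.522,-.4168,0]); o=down(-np.pi/2-.037)
grip(.092); goto(c+[0,0,.12],o)
servo_line(c+[0,0,gz+.03],.12); print(servo_line(c+[0,0,gz],.05,max_force=10))
grip(.07,25); s=state(); print(s["finger_gap"],s["grip_force"],s["position"],s["force"],s["time"])
servo_line(c+[0,0,.13],.12)
s=state(); print(s["finger_gap"],s["force"],s["time"]); shot("scene","s3");shot("side","d3")
E
```

```text
0 [ 0.  0. -1.] [array([-0.03,  0.68,  0.38,  1.77, -0.34,  0.76, -1.28]), array([-0.05,  0.62,  0.39,  1.75, -0.31,  0.83, -1.3 ])]
0.4 [ 0.38 -0.09 -0.92] [array([ 0.1 ,  0.55,  0.18,  2.08, -0.68,  0.15, -0.91]), array([ 0.04,  0.46,  0.25,  2.11, -0.58,  0.21, -1.01])]
0.6 [ 0.55 -0.13 -0.83] [array([ 0.79,  0.67, -0.65,  2.17,  2.19,  0.38,  2.73]), array([ 0.8 ,  0.56, -0.65,  2.22,  2.12,  0.31,  2.76])]
0.7853981633974483 [ 0.69 -0.16 -0.71] [array([ 1.16,  1.06, -1.11,  2.26,  2.43,  0.84,  2.87]), array([ 1.17,  0.92, -1.11,  2.32,  2.41,  0.78,  2.79])]
False
0.07991099253102908 24.99453753232956 [ 0.52222693 -0.41704783  0.02239649] [ 0.29647728 -0.20438168  1.03185107] 5.5667
0.0800967041640714 [ 0.62913982  0.53454335 -4.08126799] 6.6167
```

The grip holds: the gap reads 80 mm and the wrist feels about 4 N. Now I place it.

Run:
```python
from h import *
o=down(YJ); p=lambda z:W(.615,-.087,z)
goto(p(.13),o); servo_line(p(.045),.12); print(servo_line(p(.028),.03,max_force=5)); s=state(); print(s["position"],s["force"])
grip(.090); servo_line(p(.14),.15)
b=W(.56,-.27,.26); goto(b,down(0)); hold(.2)
shot("wrist","w4"); print(state()["time"],state()["force"])
a=cv2.imread("pics/w4.png"); cv2.imwrite("pics/c4.png",cv2.resize(a[20:260,150:420],(675,600),interpolation=cv2.INTER_CUBIC))
```

```text
True
[ 0.58039721 -0.22125326  0.02982653] [1.03095683 0.53736113 3.40212837]
12.075 [-0.07494659  0.42539506  0.01006215]
```

View pics/c4.png

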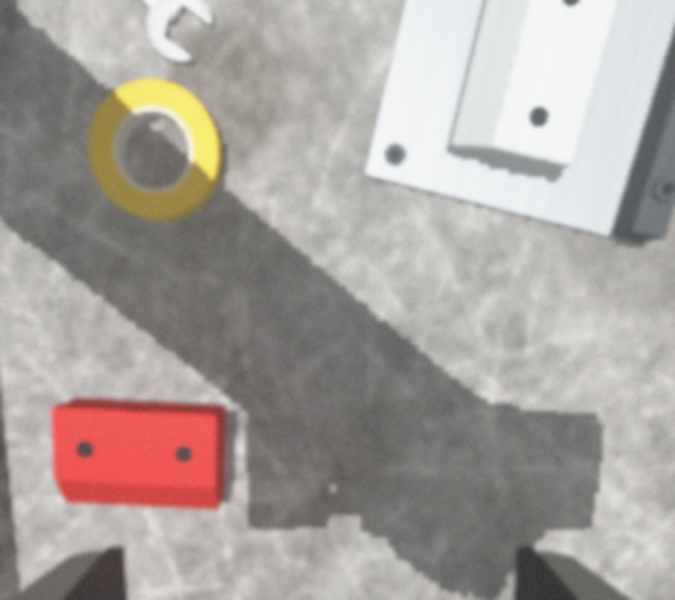

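The offcut lies flat and parallel on the plate: its -y end is around crop (515,160), bevel to the left, with the plate corner at (367,175). Next I push it to the fence with closed fingertips, then along to the stop from its -y end.

Run:
```python
from h import *
uv=lambda:np.array([state()["position"]@ex,state()["position"]@ey,state()["position"][2]]).round(4)
o=down(YJ); z=.031
grip(0.0,20)
goto(W(.555,-.087,.12),o); servo_line(W(.555,-.087,z),.12,max_force=15)
servo_line(W(.572,-.087,z),.08,max_force=8)
print("fence",servo_line(W(.632,-.087,z),.03,max_force=8),uv(),state()["force"]@np.c_[ex,ey],state()["finger_gap"])
servo_line(W(.56,-.087,z),.1); servo_line(W(.56,-.087,.11),.15)
u=UF-.026-.004; v0=-.087-.04-.018-.022
servo_line(W(u,v0,.11),.2); servo_line(W(u,v0,z),.12,max_force=15)
print("stop",servo_line(W(u,VS-.08-.018+.02,z),.03,max_force=8),uv(),state()["force"]@np.c_[ex,ey],state()["time"])
servo_line(W(u,v0,z),.12); servo_line(W(u,v0,.16),.15)
print("ik",[None if (q:=ik(W(UF-.044,VS-.04,.038)-.019*Ro.from_rotvec(tilted(a)).apply([0,0,1]),tilted(a))) is None else q.round(2) for a in(.3,.35)])
b=np.array([.60,-.33,.24]); goto(b,down(0)); hold(.2)
shot("wrist","w5"); print(state()["time"])
a=cv2.imread("pics/w5.png"); cv2.imwrite("pics/c5.png",cv2.resize(a[0:220,170:400],(627,600),interpolation=cv2.INTER_CUBIC))
```

```text
fence True [ 0.6157 -0.0869  0.0301] [-0.10455475 -0.18153105] 0.0003503396204163335
stop True [ 0.6486 -0.0986  0.0307] [-0.36520626 -0.41524961] 22.7167
ik [array([ 0.06,  0.57,  0.22,  2.01, -0.42,  0.3 , -1.17]), array([ 0.1 ,  0.55,  0.18,  2.04, -0.45,  0.22, -1.13])]
26.125
```

View pics/c5.png

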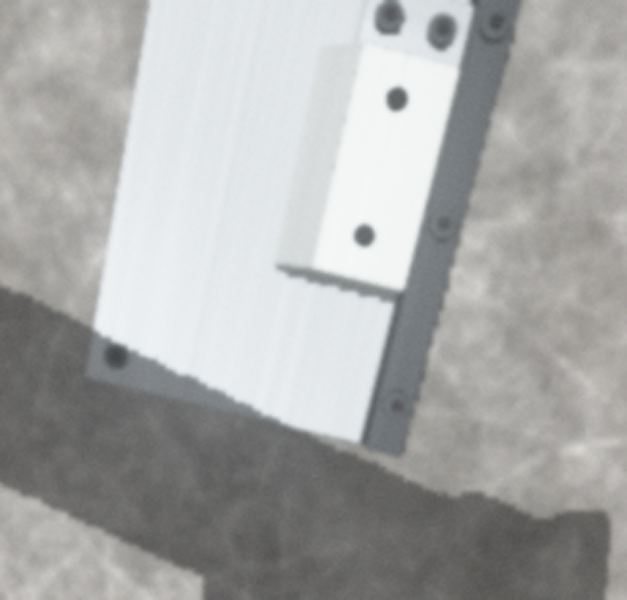

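The offcut sits against the fence and its end is at the stop (crop about (410,55)). The bevel faces away from the fence. I'll check the stop contact with a slightly firmer push, then start the slanting bevel push in small force-checked steps.

```bash
cat >> h.py <<'E'
uv=lambda:np.array([state()["position"]@ex,state()["position"]@ey,state()["position"][2]]).round(4)
fl=lambda:(lambda f:np.array([f@ex,f@ey,f[2]]).round(2))(state()["force"])
nb=(ex-np.array([0,0,1]))/2**.5
E
python3 - <<'E'
from h import *
o=down(YJ); z=.031; u=UF-.03; v0=-.167
# firmer fence push near the current middle, then stop again
goto(W(.56,-.045,.12),o); servo_line(W(.56,-.045,z),.12,max_force=15); servo_line(W(.600,-.045,z),.1,max_force=10)
print("fence",servo_line(W(.632,-.045,z),.03,max_force=12),uv())
servo_line(W(.56,-.045,z),.1); servo_line(W(.56,-.045,.12),.15)
servo_line(W(u,v0,.12),.2); servo_line(W(u,v0,z),.15,max_force=15); servo_line(W(u,-.115,z),.1,max_force=10)
print("stop",servo_line(W(u,-.08,z),.03,max_force=12),uv(),state()["time"])
servo_line(W(u,v0,z),.12); servo_line(W(u,v0,.13),.15)
a=.3; o=tilted(a); xt,zt=Ro.from_rotvec(o).apply([[1,0,0],[0,0,1]])
p=W(UF-.0445,VS-.04+.001,.038)-.019*zt-.010*xt
goto(p-.07*nb,o); servo_line(p-.012*nb,.1,max_force=10)
hold(.3); print("free",fl(),uv())
print("bevel",servo_line(p+.012*nb,.015,max_force=4)); hold(.2); q=state()["position"]
print((q-p)@nb,fl(),state()["time"]); np.save("q.npy",q)
E
```

```text
fence True [ 0.6161 -0.0449  0.0296]
stop True [ 0.6488 -0.0986  0.0309] 34.3667
free [ 0.44  0.94 -0.02] [ 0.6111 -0.0423  0.0622]
bevel True
0.0004134637729700809 [-2.06 -0.72  4.77] 38.6917
```

The second push stopped at the same place (v = -0.0986), so the end touches the stop. The bevel contact came within 0.5 mm of where I predicted. Now I ramp up to 15 N with small corrections per axis.

Run:
```python
from h import *
q=np.load("q.npy").copy(); want=np.array([-10.6,-1.0,10.6])
for i in range(25):
    e=want-fl()          # more negative u-force wanted -> move +u ; more z-force -> move down ; -v force -> move +v
    d=np.clip(-e*8e-5,-5e-4,5e-4); q=q+d[0]*ex+d[1]*ey+np.array([0,0,d[2]])
    servo_line(q,.02); hold(.1); f=fl()
    if i%4==0: print(i,f,d.round(5),uv(),round(state()["time"],1))
    if np.all(abs(want-f)<[1,.8,1]): break
print(i,f,uv(),state()["time"],state()["grip_force"]); np.save("q.npy",q)
```

```text
0 [-4.24 -0.51  8.31] [ 5.0e-04  2.0e-05 -4.7e-04] [ 0.6199 -0.0424  0.0527] 39.0
4 [-8.43 -1.6  10.63] [1.7e-04 4.0e-05 1.6e-04] [ 0.6201 -0.0424  0.0527] 40.4
8 [-9.75  0.47 12.33] [2.e-04 4.e-05 7.e-05] [ 0.6201 -0.0424  0.0527] 41.8
10 [-9.93 -0.62 10.7 ] [ 0.6201 -0.0424  0.0527] 42.5417 7.257821196690202
```

Run:
```python
from h import *
for _ in range(5): hold(.3); print(fl(),uv())
shot("side","d6");shot("scene","s6"); print(state()["time"])
a=cv2.imread("pics/s6.png")[170:260,200:320];b=cv2.imread("pics/d6.png")[180:270,200:320]
cv2.imwrite("pics/c6.png",np.hstack([cv2.resize(x,(400,300),interpolation=cv2.INTER_CUBIC) for x in(a,b)]))
```

```text
[-9.92 -0.97 11.98] [ 0.6201 -0.0424  0.0527]
[-9.56 -0.77 11.45] [ 0.6201 -0.0424  0.0527]
[-9.04 -0.45 10.01] [ 0.6201 -0.0424  0.0527]
[-9.52  0.24 10.67] [ 0.6201 -0.0424  0.0527]
[-10.2    0.21  11.67] [ 0.6201 -0.0424  0.0527]
44.1417
```

View pics/c6.png

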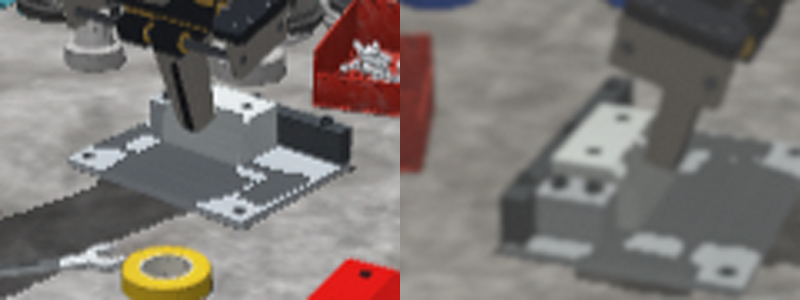

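The offcut sits flat against the fence and stop, with the fingertips on the bevel (left crop about (190,125)). The tape roll and spanner are undisturbed, and the push is steady at about 15 N.

```bash
python3 -c "
from workcell import *
print(hand_in())"
```

```text
the job is handed in; nothing more can be done
None
```

I set the offcut down on the jig plate with the bevel up and away from the fence, pushed it to the fence and then the stop, and handed in at about 44 s with the closed fingertips still pushing on the bevel at a steady 15 N or so.

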